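# Weigh a scoop of crust lumps on the bench balance

### The arm

A 6-joint arm with a two-finger parallel gripper is mounted at the origin on the work surface. World frame = base frame: x ahead of the robot, y to its left, z up, the work surface at z = 0. Lengths are in m, angles in rad, forces in N, time in s.
With the tool pointing down it reaches from about 0.275 to 0.975 m from the base axis. Payload 8.4 kg.
Tool frame: the origin (TCP) lies midway between the tips of the shut fingers; the grasp point (between the pads) lies 19 mm behind it; z points along the fingers, y is the line along which they close (so a half turn about z gives the same grasp; the last joint's range is limited). The gripper opens to 92 mm and grips with 3 to 60 N. Pads are 20 mm wide; open, the fingers measure 128 mm over their backs; the gripper's body (75 mm by 189 mm) begins 69 mm behind the grasp point.
Start: joints at [-1.305, 0.353, 1.633, -0, 1.155, -0.002], TCP at [0.165, -0.603, 0.215] pointing down, gripper open.
Joint ranges: [-2.63, 2.63], [-0.92, 2.1], [0.06, 2.66], [-1.3, 4.44], [0, 2.69], [-3.02, 3.02]. Speed limits (rad/s): [2.22, 2.22, 2.79, 3.14, 3.14, 3.14].

### API

Orientations are given as a unit quaternion [w, x, y, z].
In Python, from workcell import bot gives the robot as it stands.
- The arm moves only by the tool play_rows, never from a script. Its argument "plan" is one flat list of numbers, 7 for each row, row after row: the shift along the tool's x, y, z scaled (see below), then the turn, a rotation vector about the tool's x, y, z scaled (see below), then the closure, from 0 (fully open) to 1 (shut). A call has 1 to 12 rows; each row shifts and turns the commanded pose from where the row before left it, along the tool's axes as they then stand; what a row does not reach is not made up. The controller multiplies each number of a shift by 3 cm and each number of a turn by 6 degrees. A row lasts 1/12 s, in which the tool goes at most 41.7 mm and 7.16 degrees, less where a joint would pass 70% of its speed; a pose out of reach is approached as far as the arm can. A call with a number of a shift or a turn outside -1 to 1 is refused whole. A call with a gripper value outside its range is refused whole. The fingers move at their own pace and stop on an object; "force" is the grip in N (left out, the last holds). Time passes only in rows, so rows that do not move let the fingers close. It gives the time, the measured TCP pose, the force, the opening and the grip force at its end, in the units of the state.
- bot.read_state(): the state, without advancing time (a new reading comes with each control period).
- bot.grab_frame(name): name is "side" or "top"; returns the picture (384x512x3 uint8, blue, green, red); there is no depth.
- bot.camera_model(name): a dict with "camera_matrix" (3x3 intrinsics, pixels), "R" (3x3) and "t" (3): a world point X has camera coordinates R X + t. Camera axes: x right, y down, z forward; pixel columns grow to the right and rows downward; lengths in m; the calibration is good to about 2 mm. A picture is of the moment at which its call begins. camera_model takes no time and is no camera call.
- bot.hand_in(): hands the job in; it is judged then, once.
The state is a dict: "t": time; "joint_positions": joint angles; "dq": joint speeds; "tau": joint torques, N m; "ee_pos": TCP position; "eef_rot": TCP orientation; "ft_force": force on the tool from outside, world axes, zero at the start; "moment": the same for the moment, N m; "opening": finger opening in m; "grip_force": force on a finger pad.
Only numpy, scipy, OpenCV 4.12 (cv2) and the standard library are available. Lean on these libraries where they do the work, as an engineer would, in place of code of your own. Each camera call takes 0.05 s, during which the arm holds its last target. There are 200 camera calls.

### The job

Weigh a sample of the stony crust lumps from the tray: first tare the balance with the empty steel bowl on it by pressing the long bar key fully down, then with the hand scoop (never with the fingers) scoop up lumps and tip at least three of the five into the bowl. Lay the scoop back flat on the rubber mat and let go of it, then press the larger round key fully down to print the weight. The bowl must stay standing on the pan and any lump not weighed must stay in the tray; do not press the small middle key, do not tare once there are lumps in the bowl, and leave the brush, jar and bottle where they are.

Things in the scene. Friction and masses are not known exactly. Their poses are not given: they have to be found in the camera images.
- tray: shallow white plastic tray, fixed, 286 (x) x 200 (y) mm over the rim, 45 mm high; origin under its centre, x away from the robot. Inside floor 256 x 170 mm, 4 mm above the bench; the walls lean slightly outward, to 268 x 182 mm inside at the rim. The lumps start in the far part (tray x -15 to +120 mm, |y| up to 50 mm); the near part is free
- lump0: irregular rounded grey stony lump about 36 x 33 x 26 mm, 35 to 47 g; origin near its middle, 10 to 12 mm above the flat it lies on at the start
- lump1: irregular rounded grey stony lump about 36 x 33 x 26 mm, 35 to 47 g; origin near its middle, 10 to 12 mm above the flat it lies on at the start
- lump2: irregular rounded grey stony lump about 36 x 33 x 26 mm, 35 to 47 g; origin near its middle, 10 to 12 mm above the flat it lies on at the start
- lump3: irregular rounded grey stony lump about 36 x 33 x 26 mm, 35 to 47 g; origin near its middle, 10 to 12 mm above the flat it lies on at the start
- lump4: irregular rounded grey stony lump about 36 x 33 x 26 mm, 35 to 47 g; origin near its middle, 10 to 12 mm above the flat it lies on at the start
- scoop: flat-bottomed sheet-steel hand scoop, 0.2 kg, 200 mm long: bowl 95 long x 100 wide mm, open in front and on top. Origin: underside, middle of the bowl; x to the front edge (at +47.5 mm, z = 0), z up. Floor 2.5 mm thick, bevelled at the front; sides 10 mm high in front, rising to the 54 mm back wall (x = -47.5 mm). Starts level on the mat, wooden handle towards the robot
- scoop_grip (a point): grip point on the axis of the scoop's handle: x -98, y 0, z 54.6 mm in the scoop's frame. The handle, 22 mm wide (y) and 22 mm deep, starts at the back wall 42 mm up and rises rearward at 14 degrees to x = -147 mm; grip it across y
- mat: black rubber mat, 250 (x) x 220 (y) x 3 mm, fixed to the bench; origin under its centre. The scoop lies on it near y = -25 mm, heading along the mat's x within 10 degrees, the brush at about y = +79 mm
- balance: white bench balance, fixed, 280 (x, depth) x 210 (y) mm, 50 mm high at the back; origin under its centre, front with the keys towards -x (the robot). Grey key deck 34 mm high at the front, a sloping display behind it, then the square steel pan, 175 x 180 mm
- pan (a point): centre of the pan's top, 48 mm behind the balance's origin (+x) and 58 mm above the bench
- bowl: open round steel bowl standing loose on the middle of the pan, 0.25 kg: rim diameter 160 mm, foot diameter 104 mm, 52 mm high, wall 3 mm, inside floor 4 mm up; origin under its centre, so the rim is about 110 mm above the bench
- tare_key (a joint): tare key: the long bar-shaped pale key, 48 mm (balance y) x 20 mm, at the left of the key deck seen from the robot; value is its travel in m, 0 up, 0.004 fully down. It sinks straight down on a spring: starts to move at 1.5 N, fully down at 5 N, and comes back up when let go
- tare_key_top (a point): centre of the tare key's top face, about 43 mm above the bench when up (107 mm in front of the balance's origin, 60 mm to +y)
- print_key (a joint): print key: the larger round pale key, 26 mm diameter, at the right of the key deck; same travel and spring
- print_key_top (a point): centre of the print key's top face, about 43 mm above the bench when up (107 mm in front of the balance's origin, 64 mm to -y)
- power_key (a joint): power key: the small round pale key, 16 mm diameter, in the middle of the key deck; same travel and spring; not to be pressed
- power_key_top (a point): centre of the power key's top face
- brush: bystander: flat brush, 170 mm long, 42 mm wide, on the mat beside the scoop; origin under its middle
- jar: bystander: closed jar, 64 mm diameter, 75 mm high, on the far left part of the bench; origin under its centre
- bottle: bystander: white bottle, 66 mm diameter, 170 mm high, on the far right part of the bench; origin under its centre
There are look-alikes about, which are no part of the job. What is shaped like the lump2 but pink is not meant.

How it is judged:
By the outcome, as a careful person would: the job done as asked, in the order asked, and still so for the second after the job is handed in, with the robot touching nothing.
It also fails if it takes over 72 s, if anything falls off the work surface, if the arm or the gripper's body presses on something with over 40 N, if the wrist force passes 120 N, or if a joint passes its speed limit or range.

## Working session

There is one attempt and no reset: what is moved stays moved. The work goes in short steps, Python scripts to look and compute and a tool call to move; the robot and the scene stay as the last step left them, time stands still between calls to the robot, and variables do not carry over. Pictures are saved under pics/ and viewed, at most 10 in all, crops included, and the job is handed in when it is done.

Besides the shell and the picture viewer there is one more tool, called after "Request:" as name(argument=value, ...) on one line, values as JSON. play_rows: Moves the arm, as the interface text tells. Its arguments: {"type":"object","properties":{"plan":{"type":"array","items":{"type":"number"}},"force":{"type":"number"}},"required":["plan"]}

```bash
ls; mkdir -p pics; python3 - <<'E'
from workcell import bot
import cv2,numpy as np
s=bot.read_state(); print({k:np.round(v,3).tolist() for k,v in s.items()})
for n in("top","side"):
    im=bot.grab_frame(n); cv2.imwrite(f"pics/{n}0.png",im); m=bot.camera_model(n)
    print(n,{k:np.round(v,4).tolist() for k,v in m.items()})
a=cv2.imread("pics/top0.png");cv2.imwrite("pics/top0b.png",cv2.resize(a,(800,600),interpolation=cv2.INTER_CUBIC))
a=cv2.imread("pics/side0.png");cv2.imwrite("pics/side0b.png",cv2.resize(a,(800,600),interpolation=cv2.INTER_CUBIC))
E
```

```text
pics
{'t': 0.0, 'joint_positions': [-1.305, 0.354, 1.634, 0.0, 1.155, -0.002], 'dq': [0.0, 0.002, -0.001, 0.001, 0.001, 0.001], 'tau': [0.001, -59.384, -33.422, 0.07, 0.023, -0.0], 'ee_pos': [0.165, -0.602, 0.214], 'eef_rot': [-0.001, 0.991, 0.134, -0.0], 'ft_force': [0.561, 0.525, -1.181], 'moment': [-0.009, 0.023, -0.027], 'grip_force': 0.0, 'opening': 0.092}
top {'camera_matrix': [[381.3792, 0.0, 257.607], [0.0, 381.3792, 187.907], [0.0, 0.0, 1.0]], 'R': [[0.0113, -0.9994, 0.0322], [-0.9946, -0.0146, -0.1031], [0.1035, -0.0308, -0.9942]], 't': [-0.0425, 0.6007, 0.9496]}
side {'camera_matrix': [[412.2518, 0.0, 262.18], [0.0, 412.2518, 192.2144], [0.0, 0.0, 1.0]], 'R': [[-0.9787, -0.2049, -0.0084], [-0.1121, 0.5686, -0.815], [0.1718, -0.7967, -0.5794]], 't': [0.5485, 0.1368, 1.0431]}
```

View pics/top0b.png

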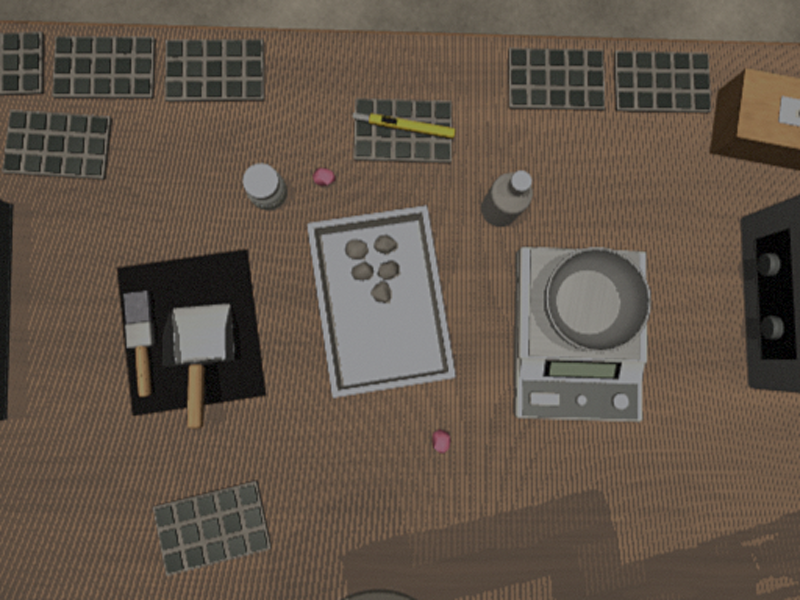

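View pics/side0b.png

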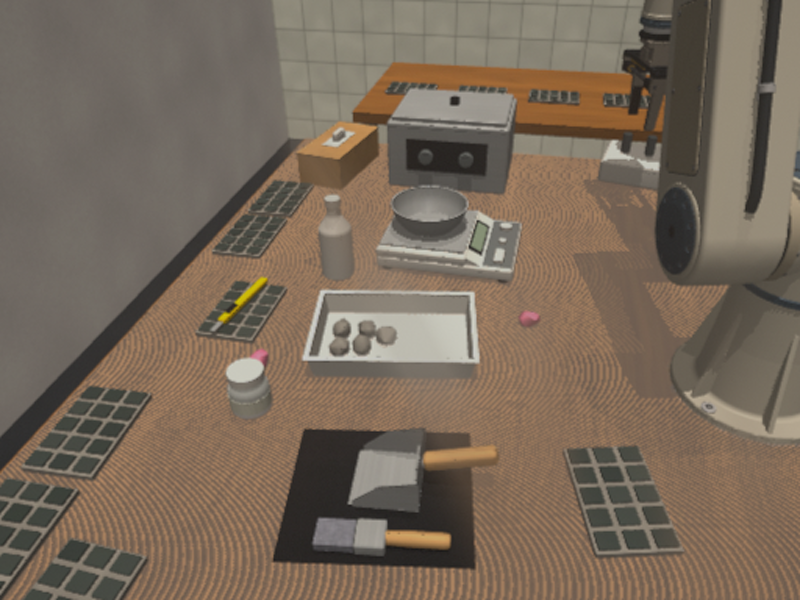

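Candidates, in 800x600 top-view pixels:
- **Lumps:** grey ones in the tray at (357,248), (386,243), (362,271), (388,269) and (381,292). The pink look-alikes at (324,177) and (441,442) are rejected.
- **Scoop:** steel pan with wooden handle, (202,335) to (194,425). The brush at (138,345) is rejected.
- **Keys:** tare bar at (545,399), power at (582,400), which must not be pressed, and print at (621,401).

```bash
cat > h.py <<'E'
import numpy as np, cv2
from workcell import bot
from scipy.spatial.transform import Rotation as Rn
def bp(name,px,z,s=1.5625):
    """pixel(s) of the 800x600 view -> world point(s) on the plane of height z"""
    m=bot.camera_model(name);K,R,t=(np.array(m[k]) for k in("camera_matrix","R","t"))
    p=np.atleast_2d(px)/s; d=(R.T@np.linalg.inv(K)@np.c_[p,np.ones(len(p))].T).T
    c=-R.T@t; return c+d*((z-c[2])/d[:,2])[:,None]
def proj(name,X):
    m=bot.camera_model(name);K,R,t=(np.array(m[k]) for k in("camera_matrix","R","t"))
    q=(K@(R@np.atleast_2d(X).T+t[:,None])).T; return q[:,:2]/q[:,2:]
E
python3 - <<'E'
from h import *
np.set_printoptions(precision=4,suppress=True)
def box(n,px,z):
    c=bp("top",px,z)[:,:2]; e=np.roll(c,-1,0)-c
    print(n,"centre",c.mean(0),"sides",np.linalg.norm(e,axis=1),"ang",np.degrees(np.arctan2(e[:,1],e[:,0])))
box("tray",[(308,222),(427,208),(454,379),(333,395)],.045)
box("mat",[(118,267),(248,251),(265,397),(132,413)],.003)
box("bal front deck",[(524,381),(641,381),(641,419),(517,416)],.034)
print("keys",bp("top",[(545,399),(582,400),(621,401)],.043))
a=cv2.imread("pics/top0.png")
# bowl rim, pan, lumps
print("bowl rim L,R,top,bot",bp("top",[(546,299),(648,299),(597,249),(597,350)],.110))
print("bowl floor",bp("top",[(588,302)],.062))
print("lumps",bp("top",[(357,248),(386,243),(362,271),(388,269),(381,292)],.016))
print("scoop front edge",bp("top",[(174,308),(231,305)],.005))
print("handle end/ start",bp("top",[(194,424),(197,364)],[.08][0]),bp("top",[(197,364)],.058))
b=cv2.resize(a[150:290,70:310],None,fx=3.3,fy=3.3,interpolation=cv2.INTER_CUBIC);cv2.imwrite("pics/c1.png",b)
E
```

```text
tray centre [0.5893 0.0012] sides [0.1968 0.2829 0.1949 0.2832] ang [ -82.0651 -170.7678   98.0082    9.6133]
mat centre [0.5363 0.3162] sides [0.2175 0.2467 0.2172 0.2437] ang [ -81.8459 -171.3423   97.3645    8.739 ]
bal front deck centre [ 0.4323 -0.3273] sides [0.1932 0.0613 0.2033 0.0575] ang [-89.4292 178.2532  89.1094 -12.0114]
keys [[ 0.4327 -0.2659  0.043 ]
 [ 0.4317 -0.326   0.043 ]
 [ 0.4307 -0.3897  0.043 ]]
bowl rim L,R,top,bot [[ 0.588  -0.2513  0.11  ]
 [ 0.5903 -0.409   0.11  ]
 [ 0.6667 -0.3317  0.11  ]
 [ 0.5114 -0.3282  0.11  ]]
bowl floor [[ 0.5889 -0.3326  0.062 ]]
lumps [[ 0.6789  0.0423  0.016 ]
 [ 0.6883 -0.0063  0.016 ]
 [ 0.6399  0.0332  0.016 ]
 [ 0.644  -0.0103  0.016 ]
 [ 0.605   0.0009  0.016 ]]
scoop front edge [[0.5743 0.3453 0.005 ]
 [0.5806 0.2514 0.005 ]]
handle end/ start [[0.3931 0.2804 0.08  ]
 [0.4833 0.2801 0.08  ]] [[0.4829 0.2868 0.058 ]]
```

View pics/c1.png

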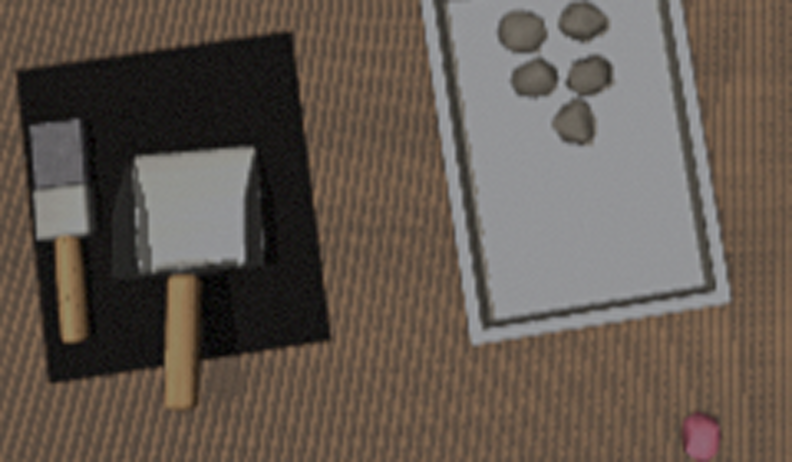

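Checks: keys measure 124 mm apart (124 expected), bowl centre is 155 mm behind the keys, and the tray and mat sizes agree within 3 mm. The crop shows five grey lumps, and the scoop with its front edge at crop (135,155)-(253,148) and heading about 4°. First move is to the tare key with the fingers shut.

Request:
play_rows(plan=[0.96,-0.7,0.3,0,0,0,1,0.96,-0.7,0.3,0,0,0,1,0.96,-0.7,0.3,0,0,0,1,0.96,-0.7,0.3,0,0,0,1,0.96,-0.7,0.3,0,0,0,1,0.96,-0.7,0.3,0,0,0,1,0.96,-0.7,0.3,0,0,0,1,0.96,-0.7,0.3,0,0,0,1,0.96,-0.7,0.3,0,0,0,1,0.96,-0.7,0.3,0,0,0,1,0.96,-0.7,0.3,0,0,0,1,0.96,-0.7,0.3,0,0,0,1], force=20)

```text
t: 1.1
ee_pos: [0.4327, -0.2667, 0.1061]
eef_rot: [-0.0, 0.991, 0.133, -0.0]
ft_force: [0.4, -0.6, -0.2]
opening: 0.014
grip_force: 0.0
```

Request:
play_rows(plan=[0,0,0,0,0,0,1])

```text
t: 1.18
ee_pos: [0.4339, -0.2638, 0.105]
eef_rot: [-0.001, 0.991, 0.135, -0.0]
ft_force: [0.4, 0.1, -0.2]
opening: 0.0074
grip_force: 0.0
```

Request:
play_rows(plan=[-0.08,0.06,0.5,0,0,0,1,0,0,0.7,0,0,0,1,0,0,0.6,0,0,0,1,0,0,0.17,0,0,0,1,0,0,0.08,0,0,0,1,0,0,0.06,0,0,0,1,0,0,0.04,0,0,0,1,0,0,0.03,0,0,0,1,0,0,0,0,0,0,1])

```text
t: 1.93
ee_pos: [0.4302, -0.2709, 0.0418]
eef_rot: [0.0, 0.991, 0.134, 0.0]
ft_force: [-3.3, 0.2, 4.4]
opening: 0.0006
grip_force: 1.6
```

Request:
play_rows(plan=[0,0,0.04,0,0,0,1,0,0,0.04,0,0,0,1,0,0,0,0,0,0,1])

```text
t: 2.18
ee_pos: [0.4304, -0.2709, 0.0397]
eef_rot: [0.0, 0.991, 0.134, 0.0]
ft_force: [-5.9, 1.6, 14.5]
opening: 0.0005
grip_force: 6.7
```

Request:
play_rows(plan=[0,0,0.04,0,0,0,1,0,0,0,0,0,0,1])

```text
t: 2.35
ee_pos: [0.4304, -0.271, 0.0395]
eef_rot: [0.0, 0.991, 0.134, 0.0]
ft_force: [-8.1, 2.8, 27.7]
opening: 0.0003
grip_force: 13.9
```

The force climbed to 28 N with no further travel, so the tare key was fully down. Now to the scoop.

Request:
play_rows(plan=[0,0,-1,0,0,0,1,0,0,-1,0,0,0.64,1,0,0,-1,0,0,0.64,0,0,0,-1,0,0,0.64,0,0.07,-1,0,0,0,0,0,0.07,-1,0,0,0,0,0,0.07,-1,0,0,0,0,0,0.07,-1,0,0,0,0,0,0.07,-1,0,0,0,0,0,0.07,-1,0,0,0,0,0,0.07,-1,0,0,0,0,0,0.07,-1,0,0,0,0,0])

```text
t: 3.35
ee_pos: [0.4312, -0.0286, 0.1579]
eef_rot: [-0.0, 0.999, 0.033, 0.001]
ft_force: [0.5, -0.2, -0.4]
opening: 0.0648
grip_force: 0.0
```

Request:
play_rows(plan=[0.07,-1,0,0,0,0,0,0.07,-1,0,0,0,0,0,0.07,-1,0,0,0,0,0,0.07,-1,0,0,0,0,0,0.07,-1,0,0,0,0,0,0.07,-1,0,0,0,0,0,0.07,-1,0,0,0,0,0,0.07,-1,0,0,0,0,0,0.07,-1,0,0,0,0,0,0.07,-1,0,0,0,0,0,0,-0.4,0,0,0,0,0,0,0,0,0,0,0,0])

```text
t: 4.35
ee_pos: [0.4312, 0.285, 0.1577]
eef_rot: [-0.001, 0.999, 0.035, 0.0]
ft_force: [0.0, 0.4, -0.2]
opening: 0.0918
grip_force: 0.0
```

```bash
python3 - <<'E'
from h import *
np.set_printoptions(precision=4,suppress=True)
s=bot.read_state();print(s["ee_pos"],Rn.from_quat(np.roll(s["eef_rot"],-1)).as_matrix()[:,0],s["joint_positions"])
f=bp("top",[(x/3.3+70,y/3.3+150) for x,y in[(135,155),(253,148)]],.005,1);e=f[1]-f[0]
print("front mid",f.mean(0),"w",np.linalg.norm(e),"heading",np.degrees(np.arctan2(e[1],e[0]))+90)
print("handle",bp("top",[(180/3.3+70,408/3.3+150)],.076,1),bp("top",[(183/3.3+70,276/3.3+150)],.058,1))
tc=np.array([.5893,.0012]);a=np.radians(8.7);L=np.array([[.6789,.0423],[.6883,-.0063],[.6399,.0332],[.644,-.0103],[.605,.0009]])-tc
print("lumps in tray",L@np.array([[np.cos(a),-np.sin(a)],[np.sin(a),np.cos(a)]]))
E
```

```text
[0.4312 0.285  0.1577] [0.9976 0.0692 0.0009] [0.5809 0.2514 1.9189 0.0005 0.97   2.0821]
front mid [0.5781 0.3005 0.005 ] w 0.09234386179684204 heading 4.248380032813728
handle [[0.3873 0.2805 0.076 ]] [[0.4813 0.2883 0.058 ]]
lumps in tray [[ 0.0948  0.0271]
 [ 0.0967 -0.0224]
 [ 0.0549  0.024 ]
 [ 0.0523 -0.0196]
 [ 0.0155 -0.0027]]
```

Request:
play_rows(plan=[0.06,0,1,0,0,0,0,0,0,1,0,0,0,0,0,0,1,0,0,0,0,0,0,0.6,0,0,0,0,0,0,0.18,0,0,0,0,0,0,0,0,0,0,0], force=60)

```text
t: 4.85
ee_pos: [0.432, 0.2811, 0.043]
eef_rot: [0.001, 0.999, 0.033, -0.001]
ft_force: [0.1, 0.5, 1.0]
opening: 0.0917
grip_force: 0.0
```

Request:
play_rows(plan=[0,0,0,0,0,0,0.6,0,0,0,0,0,0,0.7,0,0,0,0,0,0,0.8,0,0,0,0,0,0,1,0,0,0,0,0,0,1,0,0,0,0,0,0,1,0,0,0,0,0,0,1,0,0,0,0,0,0,1])

```text
t: 5.52
ee_pos: [0.4328, 0.2829, 0.0443]
eef_rot: [-0.0, 0.999, 0.033, 0.0]
ft_force: [0.4, 0.3, 0.2]
opening: 0.0406
grip_force: 0.0
```

```bash
python3 - <<'E'
from h import *
np.set_printoptions(precision=4,suppress=True)
s=bot.read_state();print(s)
a=bot.grab_frame("top");b=bot.grab_frame("side")
w=np.hstack([cv2.resize(a[150:290,70:210],(400,400)),cv2.resize(b[260:370,170:350],(400,400))]);cv2.imwrite("pics/g1.png",w)
E
```

```text
{'t': 5.5167, 'joint_positions': array([0.5759, 0.422 , 1.9938, 0.    , 0.7256, 2.0798]), 'dq': array([-0.0014,  0.0014,  0.0016,  0.0001, -0.    ,  0.0028]), 'tau': array([ -0.0095, -53.1156, -22.3144,  -0.0166,  -0.0741,  -0.0004]), 'ee_pos': array([0.4328, 0.2829, 0.0443]), 'eef_rot': array([-0.    ,  0.9994,  0.0334,  0.0001]), 'ft_force': array([0.3588, 0.2778, 0.2128]), 'moment': array([ 0.0021, -0.0159,  0.0004]), 'grip_force': 0.0, 'opening': 0.040604626301750345}
```

View pics/g1.png

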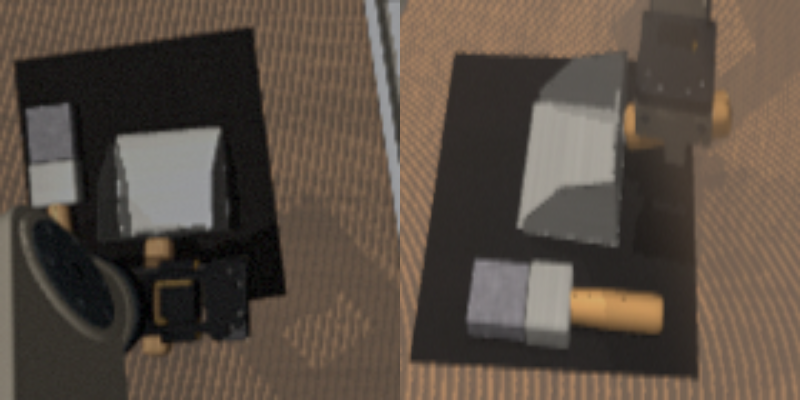

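The fingers straddle the handle (left crop (157,290), right crop (680,115)) and are still closing. The brush is clear of them.

Request:
play_rows(plan=[0,0,0,0,0,0,1,0,0,0,0,0,0,1,0,0,0,0,0,0,1,0,0,0,0,0,0,1,0,0,0,0,0,0,1,0,0,0,0,0,0,1])

```text
t: 6.12
ee_pos: [0.4329, 0.2828, 0.0442]
eef_rot: [-0.0, 0.999, 0.033, 0.0]
ft_force: [0.0, -0.3, -1.4]
opening: 0.0215
grip_force: 58.6
```

```bash
cat >> h.py <<'E'
A=np.radians
S2T=np.array([-.098,0,.0413])      # TCP in the scoop's frame (upright grasp)
NOSE=np.array([.0475,0,0])
def scoop_R(yaw,pitch):            # pitch >0: nose up
    return Rn.from_euler("ZY",[yaw,-pitch],degrees=True)
def tcp(nose,yaw,pitch):
    R=scoop_R(yaw,pitch); return np.array(nose)+R.apply(S2T-NOSE), R*Rn.from_euler("x",180,degrees=True)
def step(P0,R0,P1,R1,n):
    """n equal rows from pose 0 to pose 1; prints start-axis shift and turn in row units for each row"""
    w=(R0.inv()*R1).as_rotvec(); out=[]
    P,R=np.array(P0),R0
    for i in range(n):
        Pn=P0+(P1-P0)*(i+1)/n; d=R.inv().apply(Pn-P)/.03; out.append(np.r_[d,np.degrees(w/n)/6]); P,R=Pn,R*Rn.from_rotvec(w/n)
    return np.round(out,2)
def now():
    s=bot.read_state(); return s["ee_pos"],Rn.from_quat(np.roll(s["eef_rot"],-1)),s
TC=np.array([.5893,.0012,0]);TY=8.7
def tray(x,y,z): return TC+Rn.from_euler("z",TY,degrees=True).apply([x,y,z])
E
python3 - <<'E'
from h import *
P,R,s=now();print(P,s["opening"],s["grip_force"])
up=P+[0,0,.12]
a=tcp(tray(-.03,0,.11),TY,-5);b=tcp(tray(-.03,0,.0055),TY,-5);c=tcp(tray(.121,0,.0055),TY,-5)
for n,(p,q) in dict(pre=a,down=b,fwd=c).items(): print(n,p)
print(step(up,R,*a,12));print(step(*a,*b,4)[:2]);print(step(*b,*c,14)[:2])
E
```

```text
[0.43289327 0.28278699 0.04416387] 0.021516631184230528 58.59761595726013
pre [ 0.41992474 -0.02471806  0.163824  ]
down [ 0.41992474 -0.02471806  0.059324  ]
fwd [ 0.56918732 -0.00187767  0.059324  ]
[[-0.09  0.85  0.   -0.   -0.07 -0.07]
 [-0.1   0.85  0.   -0.   -0.07 -0.07]
 [-0.1   0.85  0.   -0.   -0.07 -0.07]
 [-0.11  0.85  0.   -0.   -0.07 -0.07]
 [-0.12  0.85  0.01 -0.   -0.07 -0.07]
 [-0.12  0.85  0.01 -0.   -0.07 -0.07]
 [-0.13  0.85  0.01 -0.   -0.07 -0.07]
 [-0.13  0.84  0.01 -0.   -0.07 -0.07]
 [-0.14  0.84  0.01 -0.   -0.07 -0.07]
 [-0.15  0.84  0.01 -0.   -0.07 -0.07]
 [-0.15  0.84  0.01 -0.   -0.07 -0.07]
 [-0.16  0.84  0.01 -0.   -0.07 -0.07]]
[[ 0.08 -0.    0.87  0.    0.    0.  ]
 [ 0.08 -0.    0.87  0.    0.    0.  ]]
[[ 0.36  0.   -0.03  0.    0.    0.  ]
 [ 0.36 -0.   -0.03  0.    0.    0.  ]]
```

Request:
play_rows(plan=[0,0,-0.4,0,0,0,1,0,0,-0.8,0,0,0,1,0,0,-1,0,0,0,1,0,0,-1,0,0,0,1,0,0,-0.8,0,0,0,1,0,0,0,0,0,0,1])

```text
t: 6.62
ee_pos: [0.435, 0.2842, 0.1686]
eef_rot: [-0.002, 0.999, 0.033, 0.003]
ft_force: [1.0, -0.4, -1.6]
opening: 0.022
grip_force: 58.6
```

Request:
play_rows(plan=[-0.09,0.85,0,0,-0.07,-0.07,1,-0.1,0.85,0,0,-0.07,-0.07,1,-0.1,0.85,0,0,-0.07,-0.07,1,-0.11,0.85,0,0,-0.07,-0.07,1,-0.12,0.85,0.01,0,-0.07,-0.07,1,-0.12,0.85,0.01,0,-0.07,-0.07,1,-0.13,0.85,0.01,0,-0.07,-0.07,1,-0.13,0.84,0.01,0,-0.07,-0.07,1,-0.14,0.84,0.01,0,-0.07,-0.07,1,-0.15,0.84,0.01,0,-0.07,-0.07,1,-0.15,0.84,0.01,0,-0.07,-0.07,1,-0.16,0.84,0.01,0,-0.07,-0.07,1])

```text
t: 7.62
ee_pos: [0.4194, -0.0261, 0.1623]
eef_rot: [0.001, 0.996, 0.077, -0.045]
ft_force: [0.1, -0.5, -1.4]
opening: 0.0216
grip_force: 59.0
```

Request:
play_rows(plan=[0,0,0,0,0,0,1,0,0,0,0,0,0,1])

```text
t: 7.78
ee_pos: [0.4198, -0.0257, 0.1625]
eef_rot: [0.001, 0.996, 0.076, -0.045]
ft_force: [-0.6, 0.4, -1.6]
opening: 0.0213
grip_force: 59.6
```

```bash
python3 - <<'E'
from h import *
np.set_printoptions(precision=4,suppress=True)
P,R,s=now();print(P,R.as_matrix(),s["opening"],s["grip_force"],s["ft_force"],s["moment"],s["joint_positions"])
a=bot.grab_frame("top");b=bot.grab_frame("side")
cv2.imwrite("pics/top2.png",a)
# expected nose corners in the picture if the grip has not slipped
RS=R*Rn.from_euler("x",180,degrees=True).inv(); o=P-RS.apply(S2T)
print("exp nose L/R px top",proj("top",o+RS.apply([[.0475,.05,0],[.0475,-.05,0]])),"side",proj("side",o+RS.apply([[.0475,.05,0],[.0475,-.05,0]])))
w=np.hstack([cv2.resize(a[100:270,180:310],(400,523)),cv2.resize(b[150:270,180:330],(400,320)) if 0 else cv2.resize(b[130:290,180:302],(400,523))]);cv2.imwrite("pics/g2.png",w)
E
```

```text
[ 0.4198 -0.0257  0.1625] [[ 0.9845  0.1514 -0.0889]
 [ 0.1512 -0.9885 -0.0094]
 [-0.0893 -0.0042 -0.996 ]] 0.021318234918075343 59.60857450962067 [-0.6438  0.3859 -1.5511] [-0.0295  0.0307 -0.0226] [-0.0528  0.1493  2.043  -0.0163  1.0378  1.3748]
exp nose L/R px top [[224.4521 204.9331]
 [266.4512 199.103 ]] side [[261.4702 197.0691]
 [263.5248 175.5399]]
```

View pics/g2.png

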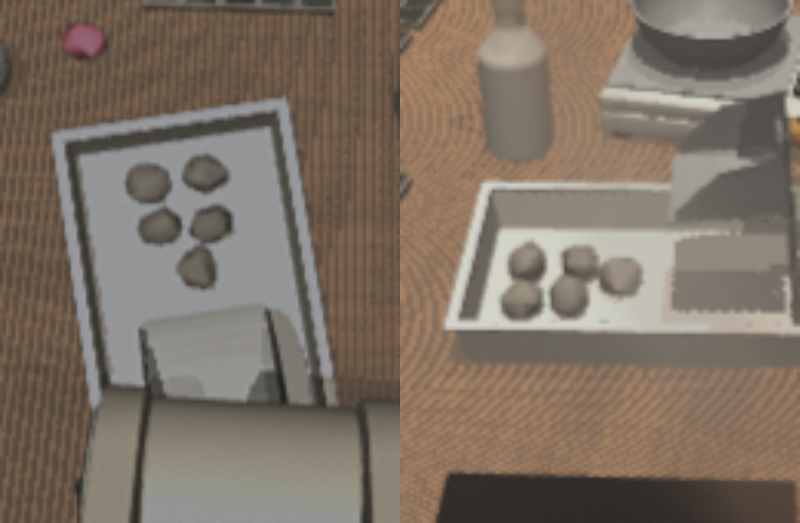

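The nose lies within 1 px of prediction in both views (top (226,206)/(267,200)), so the grip has not slipped. The lumps are lined up ahead, so I lower and scoop.

Request:
play_rows(plan=[0.08,0,0.9,0,0,0,1,0.08,0,0.9,0,0,0,1,0.08,0,0.9,0,0,0,1,0.05,0,0.5,0,0,0,1,0,0,0.1,0,0,0,1,0,0,0,0,0,0,1])

```text
t: 8.38
ee_pos: [0.4195, -0.0237, 0.0632]
eef_rot: [0.001, 0.996, 0.078, -0.045]
ft_force: [-0.4, 0.4, -2.2]
opening: 0.0213
grip_force: 59.6
```

```bash
cat >> h.py <<'E'
def rep():
    P,R,s=now(); RS=R*Rn.from_euler("x",180,degrees=True).inv(); n=P-RS.apply(S2T-NOSE)
    q=Rn.from_euler("z",-TY,degrees=True).apply(n-TC); y,p,_=RS.as_euler("ZYX",degrees=True)
    print("t",s["t"],"nose world",n.round(4),"tray",q.round(4),"yaw",round(y,1),"pitch",round(-p,1),"F",s["ft_force"].round(1),"M",s["moment"].round(2)); return P,R,s
E
python3 -c "
from h import *
rep()"
```

```text
t 8.3833 nose world [ 0.5589 -0.0015  0.0089] tray [-0.0304  0.0019  0.0089] yaw 8.9 pitch -5.2 F [-0.4  0.4 -2.2] M [-0.    0.02 -0.03]
```

Lowering until the nose touches the tray floor.

Request:
play_rows(plan=[0,0,0.08,0,0,0,1,0,0,0.06,0,0,0,1,0,0,0,0,0,0,1])

```text
t: 8.63
ee_pos: [0.4207, -0.0244, 0.0605]
eef_rot: [0.002, 0.996, 0.077, -0.043]
ft_force: [0.1, 0.4, -1.2]
opening: 0.0215
grip_force: 59.6
```

Request:
play_rows(plan=[0,0,0.04,0,0,0,1,0,0,0,0,0,0,1])

```text
t: 8.8
ee_pos: [0.4203, -0.0246, 0.0591]
eef_rot: [0.002, 0.996, 0.077, -0.043]
ft_force: [-0.2, 0.3, -2.0]
opening: 0.0215
grip_force: 59.6
```

Request:
play_rows(plan=[0,0,0.04,0,0,0,1,0,0,0,0,0,0,1])

```text
t: 8.97
ee_pos: [0.4201, -0.0246, 0.0576]
eef_rot: [0.002, 0.996, 0.077, -0.044]
ft_force: [-0.7, -0.2, -0.8]
opening: 0.0219
grip_force: 59.6
```

Request:
play_rows(plan=[0,0,0.04,0,0,0,1,0,0,0,0,0,0,1])

```text
t: 9.13
ee_pos: [0.4199, -0.0246, 0.0564]
eef_rot: [0.001, 0.996, 0.077, -0.044]
ft_force: [-1.6, 0.4, 2.5]
opening: 0.0218
grip_force: 59.7
```

```bash
python3 -c "
from h import *
P,R,s=rep()
p=tray(.10,.001,.004);
c=tcp([*p[:2],.004],TY,-5); c=(np.array([c[0][0],c[0][1],P[2]]),c[1])
print(step(P,R,*c,12)[[0,6]])"
```

```text
t 9.1333 nose world [ 0.5595 -0.0026  0.0025] tray [-0.0301  0.0007  0.0025] yaw 8.9 pitch -5.0 F [-1.6  0.4  2.5] M [ 0.01 -0.24  0.04]
[[ 0.36 -0.   -0.03 -0.    0.    0.  ]
 [ 0.36 -0.   -0.03 -0.    0.    0.  ]]
```

Nose is on the floor (about 4 N). Pushing forward.

Request:
play_rows(plan=[0.36,0,-0.03,0,0,0,1,0.36,0,-0.03,0,0,0,1,0.36,0,-0.03,0,0,0,1,0.36,0,-0.03,0,0,0,1,0.36,0,-0.03,0,0,0,1,0.36,0,-0.03,0,0,0,1,0.36,0,-0.03,0,0,0,1,0.36,0,-0.03,0,0,0,1])

```text
t: 9.8
ee_pos: [0.5062, -0.0111, 0.0558]
eef_rot: [0.001, 0.996, 0.077, -0.044]
ft_force: [-4.6, -1.0, 6.0]
opening: 0.0217
grip_force: 59.9
```

Request:
play_rows(plan=[0.36,0,-0.03,0,0,0,1,0.36,0,-0.03,0,0,0,1,0.36,0,-0.03,0,0,0,1,0,0,0,0,0,0,1])

```text
t: 10.13
ee_pos: [0.5403, -0.0059, 0.0558]
eef_rot: [0.002, 0.996, 0.077, -0.043]
ft_force: [2.1, -0.4, 1.2]
opening: 0.0215
grip_force: 59.9
```

```bash
python3 - <<'E'
from h import *
rep()
a=bot.grab_frame("top");b=bot.grab_frame("side")
w=np.hstack([cv2.resize(a[100:270,180:310],(400,523)),cv2.resize(b[130:290,180:302],(400,523))]);cv2.imwrite("pics/g3.png",w)
E
```

```text
t 10.1333 nose world [0.68   0.0161 0.0022] tray [0.0919 0.001  0.0022] yaw 8.9 pitch -4.9 F [ 2.1 -0.4  1.2] M [ 0.02 -0.67  0.01]
```

View pics/g3.png

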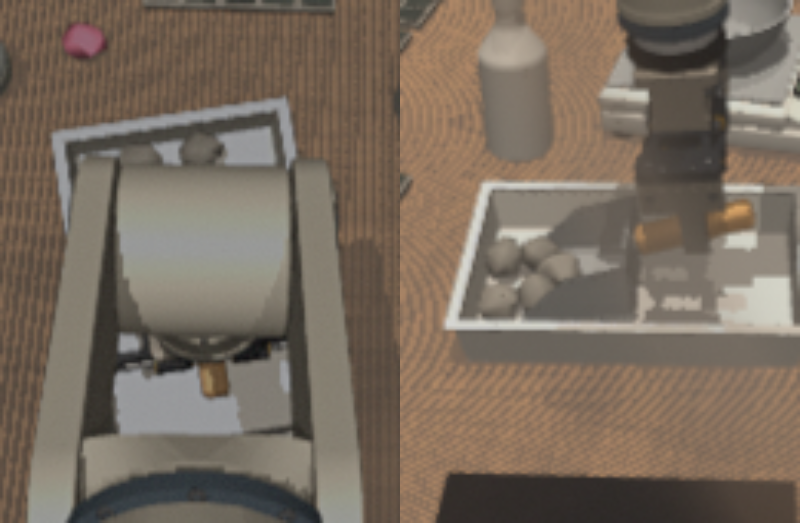

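The side crop shows three lumps at (540,250), (560,268) and (537,292) on the blade. The other two, at (503,257) and (499,299), are near the far wall. I push on slowly.

Request:
play_rows(plan=[0.25,0,-0.02,0,0,0,1,0.25,0,-0.02,0,0,0,1,0.2,0,-0.02,0,0,0,1,0,0,0,0,0,0,1])

```text
t: 10.57
ee_pos: [0.5552, -0.003, 0.0551]
eef_rot: [0.001, 0.996, 0.078, -0.048]
ft_force: [-9.5, -0.1, 7.2]
opening: 0.0217
grip_force: 60.2
```

Request:
play_rows(plan=[0.15,0,-0.01,0,0,0,1,0.1,0,-0.01,0,0,0,1,0,0,0,0,0,0,1])

```text
t: 10.82
ee_pos: [0.5582, -0.0022, 0.0542]
eef_rot: [0.001, 0.996, 0.078, -0.052]
ft_force: [-20.8, -1.8, 11.5]
opening: 0.022
grip_force: 60.5
```

```bash
python3 - <<'E'
from h import *
P,R,s=rep()
b=bot.grab_frame("side")
cv2.imwrite("pics/g4.png",cv2.resize(b[170:240,195:285],(720,560)))
n=tray(.117,.001,.0)
# scoop up: nose pulled back and raised while pitching up
n0=tray(.119,.001,0)
seq=[([.114,.001,.012],8),([.100,.001,.035],20),([.09,.001,.12],20)]
p=(P,R)
for (q,pi),k in zip(seq,(4,6,4)):
    c=tcp(tray(*q),TY,pi); print(c[0].round(3));print(step(*p,*c,k)[[0,-1]]); p=c
E
```

```text
t 10.8167 nose world [ 0.6969  0.02   -0.0019] tray [ 0.1092  0.0023 -0.0019] yaw 9.0 pitch -5.9 F [-20.8  -1.8  11.5] M [-0.    3.27  1.  ]
[ 0.554 -0.003  0.033]
[[-0.02  0.    0.18 -0.01  0.58  0.01]
 [-0.05  0.    0.18 -0.01  0.58  0.01]]
[ 0.539 -0.006  0.024]
[[-0.09  0.    0.04 -0.    0.33  0.  ]
 [-0.09  0.    0.02 -0.    0.33  0.  ]]
[ 0.529 -0.007  0.109]
[[ 0.16  0.   -0.69  0.    0.    0.  ]
 [ 0.16  0.   -0.69  0.    0.    0.  ]]
```

View pics/g4.png

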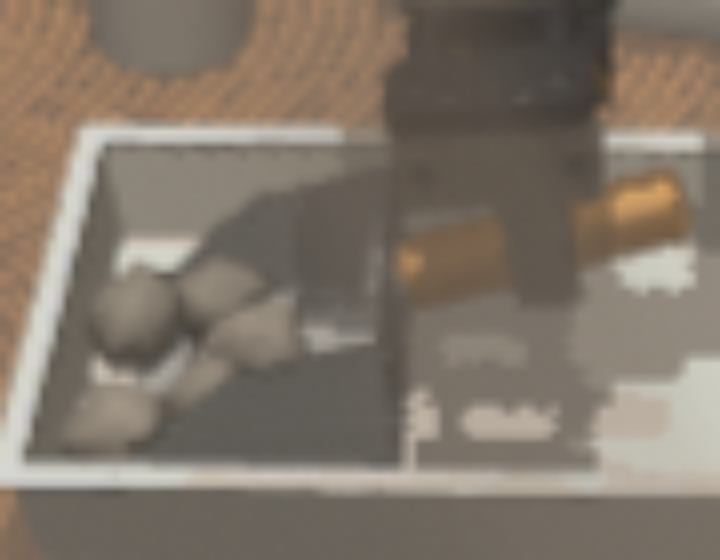

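```bash
python3 - <<'E'
from h import *
p=now()[:2]
for (q,pi),k in zip([([.107,.001,.022],8),([.095,.001,.052],22),([.09,.001,.13],22)],(5,5,4)):
    c=tcp(tray(*q),TY,pi); print(step(*p,*c,k)[[0,-1]]); p=c
E
```

```text
[[-0.07  0.    0.08 -0.01  0.46  0.01]
 [-0.08  0.    0.07 -0.01  0.46  0.01]]
[[-0.09  0.    0.03 -0.    0.47  0.  ]
 [-0.09  0.    0.02 -0.    0.47  0.  ]]
[[ 0.2   0.   -0.62  0.    0.    0.  ]
 [ 0.2   0.   -0.62  0.    0.    0.  ]]
```

Request:
play_rows(plan=[-0.07,0,0.08,0,0.46,0,1,-0.07,0,0.08,0,0.46,0,1,-0.07,0,0.08,0,0.46,0,1,-0.08,0,0.07,0,0.46,0,1,-0.08,0,0.07,0,0.46,0,1,-0.09,0,0.03,0,0.47,0,1,-0.09,0,0.03,0,0.47,0,1,-0.09,0,0.02,0,0.47,0,1,-0.09,0,0.02,0,0.47,0,1,-0.09,0,0.02,0,0.47,0,1,0,0,0,0,0,0,1])

```text
t: 11.78
ee_pos: [0.5404, -0.0037, 0.036]
eef_rot: [-0.019, 0.979, 0.076, 0.19]
ft_force: [-0.8, 0.3, -2.9]
opening: 0.0213
grip_force: 59.9
```

```bash
python3 - <<'E'
from h import *
P,R,s=rep()
b=bot.grab_frame("side")
cv2.imwrite("pics/g5.png",cv2.resize(b[150:240,195:305],(660,540)))
E
```

```text
t 11.7833 nose world [0.689  0.0195 0.0523] tray [0.1013 0.003  0.0523] yaw 8.7 pitch 22.0 F [-0.8  0.3 -2.9] M [-0.12  0.81  0.01]
```

View pics/g5.png

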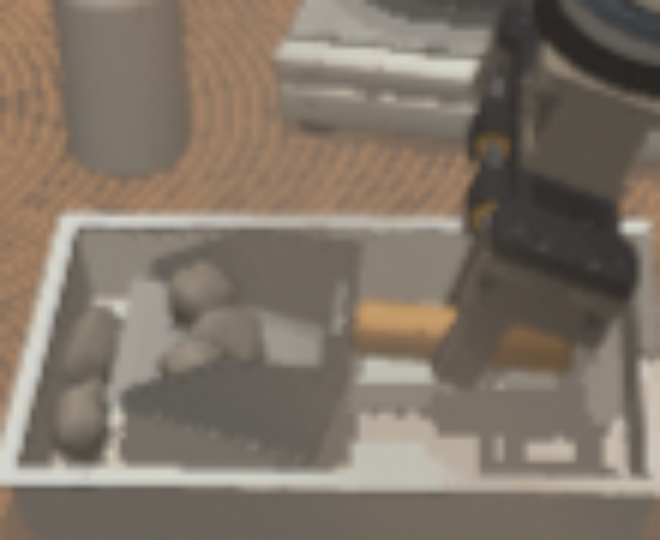

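Three lumps are in the scoop (the load rose by about 1.3 N) and two stay in the tray. I'll check that the tipping pose is reachable, using a link fit from the states so far.

```bash
python3 - <<'E'
from h import *
from scipy.optimize import least_squares
P,R,s=now();q=s["joint_positions"];print(q.round(3))
D=[((.354,1.634,1.155),(.165,-.602,.214)),((.2514,1.9189,.97),(.4312,.285,.1577)),((.422,1.9938,.7256),(.4328,.2829,.0443)),((.1493,2.043,1.0378),(.4198,-.0257,.1625)),((q[1],q[2],q[4]),P)]
def fk(k,j):
    a,L2,L3,e,Lt,h=k;b=j[0]+j[1];S=b+j[2]
    return np.array([a+L2*np.sin(j[0])+L3*np.sin(b)+e*np.cos(b)+Lt*np.sin(S),h+L2*np.cos(j[0])+L3*np.cos(b)-e*np.sin(b)+Lt*np.cos(S)])
f=least_squares(lambda k:np.r_[np.concatenate([fk(k,j)-[np.hypot(p[0],p[1]),p[2]] for j,p in D]),.01*(k-[.05,.45,.45,0,.3,.35])],[.05,.45,.45,0,.3,.35])
print("fit",f.x.round(3),"res",np.abs(f.fun[:10]).max())
B=np.array([.589,-.330]);yaw=-25;u=np.array([np.cos(A(yaw)),np.sin(A(yaw))])
for pi,z,back in[(22,.19,.03),(0,.17,.03),(-30,.14,.03),(-60,.115,.03),(-70,.115,.03)]:
    n=[*(B-back*u),z];p,r=tcp(n,yaw,pi);rr=np.hypot(p[0],p[1])
    g=least_squares(lambda j:np.r_[fk(f.x,j)-[rr,p[2]],.3*(j.sum()-np.pi+A(pi))],[.4,1.6,1.2],bounds=([-.92,.06,0],[2.1,2.66,2.69]))
    print(pi,"tcp",p.round(3),"j",g.x.round(2),"res",np.abs(g.fun).max().round(4))
print("bottle",bp("top",[(498,215)],0),bp("top",[(521,181)],.17))
c=(P,R)
for n,yw,pi,k in[(tray(.06,.003,.20),TY,22,6),(np.r_[B-.03*u,.20],yaw,22,14)]:
    t=tcp(n,yw,pi);print(t[0].round(3));print(step(*c,*t,k));c=t
E
```

```text
[-0.071  0.37   2.23   0.503  0.191  0.869]
fit [0.006 0.559 0.491 0.059 0.382 0.324] res 0.0015044576608823704
22 tcp [ 0.426 -0.254  0.174] j [0.   2.25 0.51] res 0.0
0 tcp [ 0.43  -0.256  0.211] j [0.16 1.9  1.08] res 0.0
-30 tcp [ 0.466 -0.273  0.249] j [0.54 1.39 1.74] res 0.0
-60 tcp [ 0.528 -0.302  0.262] j [1.   0.81 2.38] res 0.0
-70 tcp [ 0.552 -0.313  0.266] j [1.17 0.58 2.61] res 0.0
bottle [[ 0.74389622 -0.19966661  0.        ]] [[ 0.75362326 -0.20055184  0.17      ]]
[ 0.5   -0.01   0.184]
[[ 0.09 -0.01 -0.85 -0.01  0.   -0.  ]
 [ 0.09 -0.01 -0.85 -0.01  0.   -0.  ]
 [ 0.09 -0.01 -0.85 -0.01  0.   -0.  ]
 [ 0.09 -0.01 -0.85 -0.01  0.   -0.  ]
 [ 0.09 -0.01 -0.85 -0.01  0.   -0.  ]
 [ 0.09 -0.01 -0.85 -0.01  0.   -0.  ]]
[ 0.426 -0.254  0.184]
[[-0.24  0.55 -0.1  -0.15 -0.    0.37]
 [-0.22  0.56 -0.09 -0.15 -0.    0.37]
 [-0.2   0.57 -0.08 -0.15 -0.    0.37]
 [-0.18  0.58 -0.07 -0.15 -0.    0.37]
 [-0.15  0.58 -0.06 -0.15 -0.    0.37]
 [-0.13  0.59 -0.05 -0.15 -0.    0.37]
 [-0.11  0.6  -0.04 -0.15 -0.    0.37]
 [-0.09  0.6  -0.03 -0.15 -0.    0.37]
 [-0.06  0.6  -0.02 -0.15 -0.    0.37]
 [-0.04  0.61 -0.02 -0.15 -0.    0.37]
 [-0.01  0.61 -0.01 -0.15 -0.    0.37]
 [ 0.01  0.61  0.   -0.15 -0.    0.37]
 [ 0.03  0.61  0.01 -0.15 -0.    0.37]
 [ 0.06  0.6   0.02 -0.15 -0.    0.37]]
```

Request:
play_rows(plan=[0.05,0,-0.4,0,0,0,1,0.09,-0.01,-0.85,0,0,0,1,0.09,-0.01,-0.85,0,0,0,1,0.09,-0.01,-0.85,0,0,0,1,0.09,-0.01,-0.85,0,0,0,1,0.09,-0.01,-0.85,0,0,0,1,0.05,0,-0.45,0,0,0,1,0,0,0,0,0,0,1])

```text
t: 12.5
ee_pos: [0.5031, -0.0115, 0.1891]
eef_rot: [-0.016, 0.978, 0.075, 0.193]
ft_force: [1.1, -0.5, -2.4]
opening: 0.0215
grip_force: 59.9
```

```bash
python3 - <<'E'
from h import *
P,R,s=rep();print(s["joint_positions"].round(2))
B=np.array([.589,-.330]);yaw=-25;u=np.array([np.cos(A(yaw)),np.sin(A(yaw))])
c=(P,R)
for n,yw,pi,k in[(np.r_[B-.03*u,.20],yaw,14,16)]:
    t=tcp(n,yw,pi);print(t[0].round(3));print(step(*c,*t,k));c=t
E
```

```text
t 12.5 nose world [0.6516 0.0115 0.2063] tray [0.0632 0.0007 0.2063] yaw 8.8 pitch 22.4 F [ 1.1 -0.5 -2.4] M [-0.11  0.57  0.  ]
[-0.09  0.01  2.2   0.18  0.56  1.19]
[ 0.425 -0.253  0.205]
[[-0.21  0.47 -0.12 -0.11 -0.08  0.33]
 [-0.19  0.48 -0.12 -0.11 -0.08  0.33]
 [-0.18  0.49 -0.11 -0.11 -0.08  0.33]
 [-0.16  0.5  -0.1  -0.11 -0.08  0.33]
 [-0.14  0.5  -0.09 -0.11 -0.08  0.33]
 [-0.13  0.51 -0.09 -0.11 -0.08  0.33]
 [-0.11  0.51 -0.08 -0.11 -0.08  0.33]
 [-0.09  0.52 -0.07 -0.11 -0.08  0.33]
 [-0.07  0.52 -0.07 -0.11 -0.08  0.33]
 [-0.06  0.52 -0.06 -0.11 -0.08  0.33]
 [-0.04  0.53 -0.05 -0.11 -0.08  0.33]
 [-0.02  0.53 -0.05 -0.11 -0.08  0.33]
 [-0.    0.53 -0.04 -0.11 -0.08  0.33]
 [ 0.02  0.53 -0.03 -0.11 -0.08  0.33]
 [ 0.03  0.53 -0.03 -0.11 -0.08  0.33]
 [ 0.05  0.53 -0.02 -0.11 -0.08  0.33]]
```

Request:
play_rows(plan=[-0.1,0.24,-0.06,-0.06,-0.04,0.16,1,-0.21,0.47,-0.12,-0.11,-0.08,0.33,1,-0.19,0.48,-0.12,-0.11,-0.08,0.33,1,-0.17,0.49,-0.11,-0.11,-0.08,0.33,1,-0.15,0.5,-0.1,-0.11,-0.08,0.33,1,-0.14,0.5,-0.09,-0.11,-0.08,0.33,1,-0.12,0.51,-0.09,-0.11,-0.08,0.33,1,-0.1,0.51,-0.08,-0.11,-0.08,0.33,1])

```text
t: 13.17
ee_pos: [0.4632, -0.1246, 0.1915]
eef_rot: [0.003, 0.986, -0.061, 0.158]
ft_force: [0.3, 1.0, -4.0]
opening: 0.0217
grip_force: 59.9
```

Request:
play_rows(plan=[-0.08,0.52,-0.07,-0.11,-0.08,0.33,1,-0.06,0.52,-0.06,-0.11,-0.08,0.33,1,-0.05,0.53,-0.06,-0.11,-0.08,0.33,1,-0.03,0.53,-0.05,-0.11,-0.08,0.33,1,-0.01,0.53,-0.05,-0.11,-0.08,0.33,1,0.01,0.53,-0.04,-0.11,-0.08,0.33,1,0.03,0.53,-0.03,-0.11,-0.08,0.33,1,0.03,0.4,-0.03,-0.11,-0.08,0.33,1,0.04,0.26,-0.02,-0.06,-0.04,0.16,1,0,0.1,0,0,0,0,1,0,0,0,0,0,0,1])

```text
t: 14.08
ee_pos: [0.4235, -0.2516, 0.2013]
eef_rot: [0.025, 0.97, -0.21, 0.12]
ft_force: [0.7, 0.5, -2.8]
opening: 0.0217
grip_force: 59.9
```

```bash
python3 - <<'E'
from h import *
P,R,s=rep();print(s["joint_positions"].round(2))
B=np.array([.589,-.330]);yaw=-25;u=np.array([np.cos(A(yaw)),np.sin(A(yaw))])
c=(P,R)
for pi,z,b,k in[(-12,.155,.03,5),(-62,.112,.03,12)]:
    t=tcp(np.r_[B-b*u,z],yaw,pi);print(t[0].round(3));print(step(*c,*t,k));c=t
cv2.imwrite("pics/t3.png",bot.grab_frame("top"));cv2.imwrite("pics/s3.png",bot.grab_frame("side"))
a=cv2.imread("pics/t3.png");b=cv2.imread("pics/s3.png")
cv2.imwrite("pics/g6.png",np.hstack([cv2.resize(a[130:280,290:430],(400,428)),cv2.resize(b[80:260,190:358],(400,428))]))
E
```

```text
t 14.0833 nose world [ 0.5611 -0.3141  0.1965] tray [-0.0755 -0.3074  0.1965] yaw -24.4 pitch 14.0 F [ 0.7  0.5 -2.8] M [0.33 0.47 0.  ]
[-0.57  0.03  2.1   0.05  0.77  1.4 ]
[ 0.441 -0.261  0.226]
[[ 0.17  0.01 -0.13 -0.   -0.87  0.02]
 [ 0.15  0.01 -0.14 -0.   -0.87  0.02]
 [ 0.14  0.01 -0.15 -0.   -0.87  0.02]
 [ 0.12  0.01 -0.17 -0.   -0.87  0.02]
 [ 0.11  0.01 -0.18 -0.   -0.87  0.02]]
[ 0.533 -0.304  0.26 ]
[[ 0.26  0.   -0.15 -0.   -0.69 -0.  ]
 [ 0.25 -0.   -0.17 -0.   -0.69 -0.  ]
 [ 0.23  0.   -0.19 -0.   -0.69 -0.  ]
 [ 0.22  0.   -0.2  -0.   -0.69 -0.  ]
 [ 0.2  -0.   -0.22 -0.   -0.69 -0.  ]
 [ 0.19  0.   -0.23 -0.   -0.69 -0.  ]
 [ 0.17  0.   -0.25 -0.   -0.69 -0.  ]
 [ 0.15 -0.   -0.26 -0.   -0.69 -0.  ]
 [ 0.13  0.   -0.27 -0.   -0.69 -0.  ]
 [ 0.11  0.   -0.28 -0.   -0.69 -0.  ]
 [ 0.09 -0.   -0.28 -0.   -0.69 -0.  ]
 [ 0.07  0.   -0.29 -0.   -0.69 -0.  ]]
```

View pics/g6.png

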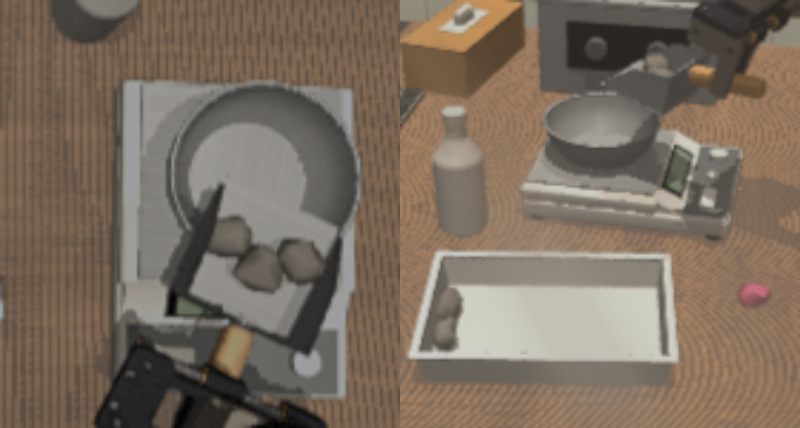

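Three lumps sit in the scoop (top crop (230,235), (260,268) and (302,260)) with its nose over the bowl, and two remain in the tray. Now tipping.

Request:
play_rows(plan=[0.17,0.01,-0.13,0,-0.87,0.02,1,0.15,0.01,-0.14,0,-0.87,0.02,1,0.14,0.01,-0.15,0,-0.87,0.02,1,0.12,0.01,-0.17,0,-0.87,0.02,1,0.11,0.01,-0.18,0,-0.87,0.02,1])

```text
t: 14.6
ee_pos: [0.4417, -0.2605, 0.2276]
eef_rot: [-0.024, 0.971, -0.215, -0.103]
ft_force: [-0.8, -0.9, -3.1]
opening: 0.0212
grip_force: 59.9
```

Request:
play_rows(plan=[0.26,0,-0.15,0,-0.69,0,1,0.25,0,-0.17,0,-0.69,0,1,0.23,0,-0.19,0,-0.69,0,1,0.22,0,-0.2,0,-0.69,0,1,0.2,0,-0.22,0,-0.69,0,1,0.19,0,-0.23,0,-0.69,0,1,0.17,0,-0.25,0,-0.69,0,1,0.15,0,-0.26,0,-0.69,0,1,0.13,0,-0.27,0,-0.69,0,1,0.11,0,-0.28,0,-0.69,0,1,0.09,0,-0.28,0,-0.69,0,1,0.07,0,-0.29,0,-0.69,0,1])

```text
t: 15.6
ee_pos: [0.5345, -0.3036, 0.2609]
eef_rot: [-0.112, 0.838, -0.184, -0.501]
ft_force: [-0.3, -0.1, -2.4]
opening: 0.0214
grip_force: 59.9
```

Request:
play_rows(plan=[0,0,0,0,0,0,1,0,0,0,0,0,0,1,0,0,0,0,0,0,1,0,0,0,0,0,0,1])

```text
t: 15.93
ee_pos: [0.5333, -0.3037, 0.2626]
eef_rot: [-0.112, 0.84, -0.185, -0.498]
ft_force: [0.2, 0.1, -1.3]
opening: 0.0214
grip_force: 59.9
```

```bash
python3 - <<'E'
from h import *
P,R,s=rep();print(s["joint_positions"].round(2))
a=bot.grab_frame("top");b=bot.grab_frame("side");cv2.imwrite("pics/t4.png",a);cv2.imwrite("pics/s4.png",b)
cv2.imwrite("pics/g7.png",np.hstack([cv2.resize(a[130:280,290:430],(400,428)),cv2.resize(b[80:260,190:358],(400,428))]))
E
```

```text
t 15.9333 nose world [ 0.5637 -0.3174  0.1151] tray [-0.0735 -0.311   0.1151] yaw -24.7 pitch -61.4 F [ 0.2  0.1 -1.3] M [-0.27 -0.63 -0.02]
[-0.49  0.96  0.87 -0.07  2.38  1.49]
```

View pics/g7.png

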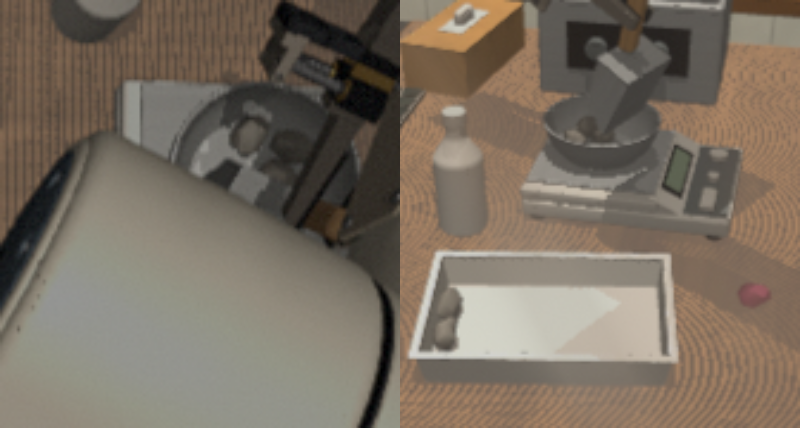

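The bowl now holds the tipped lumps (top crop (247,133), (288,145), (280,172)), the wrist load is back to the empty-scoop value, and the tray still has two. I've used all ten picture views, so further checks will be numeric.

```bash
python3 - <<'E'
from h import *
P,R,s=rep()
c=(P,R); t=(P+[0,0,.08],R); print(step(*c,*t,3)[0]); c=t
R0=Rn.from_euler("Z",4,degrees=True)*Rn.from_euler("x",180,degrees=True)
Rl=Rn.from_euler("Z",-18,degrees=True)*Rn.from_euler("x",180,degrees=True)
for p,r,k in[([.425,-.20,.22],Rl,12),([.4329,.2828,.16],R0,18)]:
    t=(np.array(p),r);print(step(*c,*t,k));c=t
E
```

```text
t 16.0333 nose world [ 0.5636 -0.3174  0.1155] tray [-0.0736 -0.3111  0.1155] yaw -24.7 pitch -61.4 F [ 0.7 -0.9 -2.5] M [-0.29 -0.64 -0.01]
[-0.78 -0.   -0.42  0.    0.    0.  ]
[[ 0.11 -0.13  0.51 -0.05  0.85 -0.09]
 [ 0.07 -0.14  0.52 -0.05  0.85 -0.09]
 [ 0.02 -0.14  0.52 -0.05  0.85 -0.09]
 [-0.02 -0.14  0.52 -0.05  0.85 -0.09]
 [-0.07 -0.14  0.51 -0.05  0.85 -0.09]
 [-0.11 -0.15  0.51 -0.05  0.85 -0.09]
 [-0.16 -0.15  0.49 -0.05  0.85 -0.09]
 [-0.2  -0.16  0.48 -0.05  0.85 -0.09]
 [-0.24 -0.16  0.46 -0.05  0.85 -0.09]
 [-0.28 -0.17  0.43 -0.05  0.85 -0.09]
 [-0.31 -0.17  0.41 -0.05  0.85 -0.09]
 [-0.34 -0.18  0.37 -0.05  0.85 -0.09]]
[[-0.26 -0.85  0.11  0.    0.   -0.2 ]
 [-0.24 -0.86  0.11  0.    0.   -0.2 ]
 [-0.23 -0.87  0.11  0.    0.   -0.2 ]
 [-0.21 -0.87  0.11  0.    0.   -0.2 ]
 [-0.19 -0.87  0.11  0.    0.   -0.2 ]
 [-0.17 -0.88  0.11  0.    0.   -0.2 ]
 [-0.15 -0.88  0.11  0.    0.   -0.2 ]
 [-0.13 -0.88  0.11  0.    0.   -0.2 ]
 [-0.11 -0.89  0.11  0.    0.   -0.2 ]
 [-0.09 -0.89  0.11  0.    0.   -0.2 ]
 [-0.08 -0.89  0.11  0.    0.   -0.2 ]
 [-0.06 -0.89  0.11  0.    0.   -0.2 ]
 [-0.04 -0.89  0.11  0.    0.   -0.2 ]
 [-0.02 -0.89  0.11  0.    0.   -0.2 ]
 [ 0.   -0.89  0.11  0.    0.   -0.2 ]
 [ 0.02 -0.89  0.11  0.    0.   -0.2 ]
 [ 0.04 -0.89  0.11  0.    0.   -0.2 ]
 [ 0.06 -0.89  0.11  0.    0.   -0.2 ]]
```

Request:
play_rows(plan=[-0.78,0,-0.42,0,0,0,1,-0.78,0,-0.42,0,0,0,1,-0.78,0,-0.42,0,0,0,1])

```text
t: 16.28
ee_pos: [0.5327, -0.3038, 0.3431]
eef_rot: [-0.112, 0.839, -0.185, -0.499]
ft_force: [0.5, 0.7, -1.3]
opening: 0.0217
grip_force: 59.9
```

Request:
play_rows(plan=[0.11,-0.13,0.51,-0.05,0.85,-0.09,1,0.07,-0.14,0.52,-0.05,0.85,-0.09,1,0.02,-0.14,0.52,-0.05,0.85,-0.09,1,-0.02,-0.14,0.52,-0.05,0.85,-0.09,1,-0.07,-0.14,0.51,-0.05,0.85,-0.09,1,-0.11,-0.15,0.51,-0.05,0.85,-0.09,1,-0.16,-0.15,0.49,-0.05,0.85,-0.09,1,-0.2,-0.16,0.48,-0.05,0.85,-0.09,1,-0.24,-0.16,0.46,-0.05,0.85,-0.09,1,-0.28,-0.17,0.43,-0.05,0.85,-0.09,1,-0.31,-0.17,0.41,-0.05,0.85,-0.09,1,-0.34,-0.18,0.37,-0.05,0.85,-0.09,1])

```text
t: 17.28
ee_pos: [0.4236, -0.1988, 0.22]
eef_rot: [-0.003, 0.988, -0.156, 0.001]
ft_force: [0.5, 0.3, -2.5]
opening: 0.0215
grip_force: 59.9
```

Request:
play_rows(plan=[-0.26,-0.85,0.11,0,0,-0.2,1,-0.24,-0.86,0.11,0,0,-0.2,1,-0.23,-0.87,0.11,0,0,-0.2,1,-0.21,-0.87,0.11,0,0,-0.2,1,-0.19,-0.87,0.11,0,0,-0.2,1,-0.17,-0.88,0.11,0,0,-0.2,1,-0.15,-0.88,0.11,0,0,-0.2,1,-0.13,-0.88,0.11,0,0,-0.2,1,-0.11,-0.89,0.11,0,0,-0.2,1])

```text
t: 18.03
ee_pos: [0.4276, 0.0434, 0.1923]
eef_rot: [-0.004, 0.998, -0.062, -0.001]
ft_force: [0.2, -0.6, -0.7]
opening: 0.0212
grip_force: 59.9
```

Request:
play_rows(plan=[-0.09,-0.89,0.11,0,0,-0.2,1,-0.08,-0.89,0.11,0,0,-0.2,1,-0.06,-0.89,0.11,0,0,-0.2,1,-0.04,-0.89,0.11,0,0,-0.2,1,-0.02,-0.89,0.11,0,0,-0.2,1,0,-0.89,0.11,0,0,-0.2,1,0.02,-0.89,0.11,0,0,-0.2,1,0.04,-0.89,0.11,0,0,-0.2,1,0.06,-0.89,0.11,0,0,-0.2,1,0,0,0,0,0,0,1,0,0,0,0,0,0,1])

```text
t: 18.95
ee_pos: [0.4323, 0.2838, 0.1644]
eef_rot: [-0.005, 0.999, 0.033, -0.001]
ft_force: [-0.2, -0.2, -1.2]
opening: 0.0216
grip_force: 59.9
```

```bash
python3 - <<'E'
from h import *
P,R,s=rep();print(P.round(4))
R0=Rn.from_euler("Z",4,degrees=True)*Rn.from_euler("x",180,degrees=True)
t=(np.array([.4329,.2828,.055]),R0);print(step(P,R,*t,4))
# balance/tray checks: darker grey blobs, old vs new
a=cv2.imread("pics/top0.png");b=bot.grab_frame("top");cv2.imwrite("pics/t5.png",b)
RS=R*Rn.from_euler("x",180,degrees=True).inv();o=P-RS.apply(S2T)
print("exp nose px",proj("top",o+RS.apply([[.0475,.05,0],[.0475,-.05,0]])).round(1))
g=cv2.cvtColor(cv2.absdiff(a,b),cv2.COLOR_BGR2GRAY)
for n,(y0,y1,x0,x1) in dict(bowl=(155,228,345,420),tray=(135,250,200,290)).items():
    m=(cv2.medianBlur(g[y0:y1,x0:x1],3)>22).astype(np.uint8);k,_,st,ce=cv2.connectedComponentsWithStats(m)
    print(n,[(st[i,4],(ce[i]+[x0,y0]).round(0).tolist()) for i in range(1,k) if st[i,4]>15])
E
```

```text
t 18.95 nose world [0.5774 0.2938 0.1229] tray [0.0325 0.291  0.1229] yaw 3.8 pitch -0.1 F [-0.2 -0.2 -1.2] M [-0.05  0.16 -0.06]
[0.4323 0.2838 0.1644]
[[ 0.01  0.02  0.91 -0.02  0.   -0.01]
 [ 0.01  0.01  0.91 -0.02  0.   -0.01]
 [ 0.01  0.01  0.91 -0.02  0.   -0.01]
 [ 0.    0.01  0.91 -0.02  0.   -0.01]]
exp nose px [[ 94.1 193.1]
 [138.2 190.9]]
bowl [(np.int32(389), [383.0, 185.0])]
tray [(np.int32(243), [246.0, 153.0]), (np.int32(382), [229.0, 163.0]), (np.int32(307), [246.0, 180.0])]
```

A changed area of 389 px in the bowl is consistent with three lumps. Lowering the scoop onto the mat.

Request:
play_rows(plan=[0.01,0.01,0.9,0,0,0,1,0.01,0.01,0.9,0,0,0,1,0.01,0.01,0.9,0,0,0,1,0,0,0.7,0,0,0,1,0,0,0.3,0,0,0,1,0,0,0.1,0,0,0,1,0,0,0,0,0,0,1])

```text
t: 19.58
ee_pos: [0.4336, 0.2826, 0.0503]
eef_rot: [-0.004, 0.999, 0.032, -0.001]
ft_force: [-0.8, -1.2, 0.5]
opening: 0.0217
grip_force: 60.0
```

Request:
play_rows(plan=[0,0,0.07,0,0,0,1,0,0,0,0,0,0,1])

```text
t: 19.75
ee_pos: [0.4344, 0.2836, 0.0489]
eef_rot: [-0.005, 0.999, 0.032, -0.0]
ft_force: [-2.1, -1.8, 5.1]
opening: 0.0217
grip_force: 60.0
```

Request:
play_rows(plan=[0,0,0.03,0,0.18,0,1,0,0,0.05,0,0.18,0,1,0,0,0.05,0,0,0,1,0,0,0,0,0,0,1])

```text
t: 20.08
ee_pos: [0.4334, 0.2836, 0.0443]
eef_rot: [-0.005, 0.999, 0.032, 0.018]
ft_force: [-3.0, -1.5, 5.5]
opening: 0.0219
grip_force: 60.0
```

```bash
python3 -c "
from h import *
P,R,s=rep();print(P.round(4))"
```

```text
t 20.0833 nose world [0.58   0.2935 0.0082] tray [0.035  0.2903 0.0082] yaw 3.7 pitch 2.1 F [-3.  -1.5  5.5] M [-0.45  0.19 -0.11]
[0.4334 0.2836 0.0443]
```

Flat on the mat at the original height, so I release and lift away.

Request:
play_rows(plan=[0,0,0,0,0,0,0.7,0,0,0,0,0,0,0.5,0,0,0,0,0,0,0.2,0,0,0,0,0,0,0,0,0,0,0,0,0,0,0,0,0,0,0,0,0,0,0,0,0,0,0,0])

```text
t: 20.67
ee_pos: [0.4335, 0.2833, 0.0436]
eef_rot: [-0.005, 0.999, 0.032, 0.017]
ft_force: [0.9, -0.9, -0.1]
opening: 0.0654
grip_force: 0.0
```

Request:
play_rows(plan=[0,0,-0.3,0,0,0,0,0,0,-0.8,0,0,0,0,0,0,-1,0,0,0,0,0,0,-1,0,0,0,0,0,0,-0.8,0,0,0,0,0,0,0,0,0,0,1])

```text
t: 21.17
ee_pos: [0.4318, 0.2836, 0.166]
eef_rot: [-0.007, 0.999, 0.032, 0.021]
ft_force: [0.7, 0.7, 1.2]
opening: 0.0873
grip_force: 0.0
```

```bash
python3 - <<'E'
from h import *
P,R,s=rep();print(P.round(4),s["opening"])
R0=Rn.from_euler("Z",4,degrees=True)*Rn.from_euler("x",180,degrees=True)
t=(np.array([.4307,-.3897,.16]),R0);print(step(P,R,*t,24)[[0,12,23]])
E
```

```text
t 21.1667 nose world [0.5786 0.2935 0.1308] tray [0.0336 0.2906 0.1308] yaw 3.7 pitch 2.4 F [0.7 0.7 1.2] M [0.05 0.   0.03]
[0.4318 0.2836 0.166 ] 0.08732857270881782
[[-0.06  0.93 -0.01 -0.   -0.02 -0.  ]
 [-0.06  0.93  0.   -0.   -0.02 -0.  ]
 [-0.07  0.93  0.01 -0.   -0.02 -0.  ]]
```

Request:
play_rows(plan=[-0.06,0.93,0,0,-0.03,0,1,-0.06,0.93,0,0,-0.03,0,1,-0.06,0.93,0,0,-0.03,0,1,-0.06,0.93,0,0,-0.03,0,1,-0.06,0.93,0,0,-0.03,0,1,-0.06,0.93,0,0,-0.03,0,1,-0.06,0.93,0,0,-0.03,0,1,-0.06,0.93,0,0,-0.03,0,1,-0.06,0.93,0,0,-0.03,0,1,-0.06,0.93,0,0,-0.03,0,1,-0.06,0.93,0,0,-0.03,0,1,-0.06,0.93,0,0,-0.03,0,1])

```text
t: 22.17
ee_pos: [0.429, -0.0548, 0.1573]
eef_rot: [-0.004, 0.999, 0.032, -0.002]
ft_force: [1.3, -0.1, -0.4]
opening: 0.0075
grip_force: 0.0
```

Request:
play_rows(plan=[-0.06,0.93,0,0,0,0,1,-0.06,0.93,0,0,0,0,1,-0.06,0.93,0,0,0,0,1,-0.06,0.93,0,0,0,0,1,-0.06,0.93,0,0,0,0,1,-0.06,0.93,0,0,0,0,1,-0.06,0.93,0,0,0,0,1,-0.06,0.93,0,0,0,0,1,-0.07,0.93,0,0,0,0,1,-0.07,0.93,0,0,0,0,1,-0.07,0.93,0,0,0,0,1,-0.07,0.93,0,0,0,0,1])

```text
t: 23.17
ee_pos: [0.4277, -0.3902, 0.1542]
eef_rot: [-0.005, 0.999, 0.032, -0.002]
ft_force: [-0.2, -0.9, 0.8]
opening: 0.0004
grip_force: 0.0
```

Request:
play_rows(plan=[0,0,0,0,0,0,1])

```text
t: 23.25
ee_pos: [0.4282, -0.3933, 0.1544]
eef_rot: [-0.003, 1.0, 0.031, -0.001]
ft_force: [-0.0, -0.7, -0.4]
opening: 0.0005
grip_force: 0.0
```

```bash
python3 - <<'E'
from h import *
P,R,s=rep();print(P.round(4),s["opening"])
R0=Rn.from_euler("Z",4,degrees=True)*Rn.from_euler("x",180,degrees=True)
t=(np.array([.4305,-.391,.06]),R0);print(step(P,R,*t,4)[[0,3]])
for n in("top","side"):
    a=cv2.imread(f"pics/{n}0.png");b=bot.grab_frame(n);cv2.imwrite(f"pics/{n}6.png",b)
    g=cv2.medianBlur(cv2.cvtColor(cv2.absdiff(a,b),cv2.COLOR_BGR2GRAY),3)
    m=(g>25).astype(np.uint8);k,_,st,ce=cv2.connectedComponentsWithStats(m)
    print(n,[st[i].tolist() for i in range(1,k) if st[i,4]>12])
# scoop mask (bright/steel inside mat) orientation old vs new
for f in("top0","top6"):
    c=cv2.imread(f"pics/{f}.png")[165:280,100:155]; m=(c.min(2)>110).astype(np.uint8)
    k,l,st,ce=cv2.connectedComponentsWithStats(m); i=1+st[1:,4].argmax()
    print(f,cv2.minAreaRect(np.argwhere(l==i)[:,::-1].astype(np.float32)),st[i,4])
E
```

```text
t 23.25 nose world [ 0.5733 -0.384   0.1128] tray [-0.074  -0.3783  0.1128] yaw 3.6 pitch -0.1 F [-0.  -0.7 -0.4] M [-0.02  0.02 -0.01]
[ 0.4282 -0.3933  0.1544] 0.0005259149624343377
[[ 0.02 -0.01  0.79 -0.02  0.   -0.02]
 [ 0.02 -0.02  0.79 -0.02  0.   -0.02]]
top [[239, 143, 16, 20, 235], [218, 147, 21, 33, 364], [237, 166, 19, 28, 305], [370, 171, 26, 28, 382], [143, 194, 10, 37, 207], [110, 197, 10, 35, 255], [150, 221, 3, 8, 19], [120, 232, 14, 42, 311], [500, 239, 9, 6, 22], [381, 241, 131, 102, 6686], [474, 342, 21, 8, 92], [316, 358, 5, 15, 41], [311, 361, 3, 7, 16], [323, 361, 5, 6, 21], [484, 368, 28, 13, 197], [312, 370, 2, 7, 14], [409, 376, 6, 6, 19]]
side [[310, 0, 56, 88, 2183], [398, 0, 108, 199, 12096], [325, 85, 16, 30, 244], [507, 96, 5, 31, 99], [386, 102, 25, 7, 112], [383, 117, 6, 9, 28], [394, 120, 4, 4, 13], [441, 122, 6, 16, 36], [398, 124, 3, 6, 14], [259, 130, 22, 11, 132], [399, 136, 5, 5, 23], [312, 139, 22, 14, 198], [401, 152, 5, 3, 14], [506, 154, 6, 27, 139], [471, 186, 22, 16, 209], [496, 191, 12, 6, 43], [204, 201, 50, 28, 844], [438, 250, 36, 21, 366], [249, 272, 14, 3, 26], [231, 274, 36, 16, 170], [270, 284, 32, 7, 107], [270, 291, 47, 10, 174], [222, 307, 46, 21, 365]]
top0 ((29.667804718017578, 47.76535415649414), (34.350337982177734, 35.19986343383789), 85.76361083984375) 1033
top6 ((33.24723815917969, 47.697509765625), (35.056739807128906, 35.31953811645508), 86.98721313476562) 1050
```

The scoop mask keeps its size and angle (within 1.2°), shifted about 9 mm on the mat, so it lies flat. Now pressing the print key.

Request:
play_rows(plan=[0.02,-0.02,0.8,0,0,0,1,0.02,-0.02,0.8,0,0,0,1,0.02,-0.02,0.8,0,0,0,1,0.02,0,0.8,0,0,0,1,0,0,0.3,0,0,0,1,0,0,0.1,0,0,0,1,0,0,0,0,0,0,1])

```text
t: 23.93
ee_pos: [0.43, -0.3852, 0.0463]
eef_rot: [-0.005, 0.999, 0.032, -0.002]
ft_force: [0.6, -0.1, -0.6]
opening: 0.0003
grip_force: 0.0
```

Request:
play_rows(plan=[0,0,0.08,0,0,0,1,0,0,0.06,0,0,0,1,0,0,0,0,0,0,1])

```text
t: 24.18
ee_pos: [0.4309, -0.3866, 0.0433]
eef_rot: [-0.004, 0.999, 0.032, -0.001]
ft_force: [1.7, 1.2, 2.1]
opening: 0.0003
grip_force: 0.9
```

Request:
play_rows(plan=[0,0,0.06,0,0,0,1,0,0,0.06,0,0,0,1,0,0,0.04,0,0,0,1,0,0,0,0,0,0,1])

```text
t: 24.52
ee_pos: [0.431, -0.3867, 0.0396]
eef_rot: [-0.004, 0.999, 0.032, -0.001]
ft_force: [-2.3, 3.6, 21.3]
opening: 0.0007
grip_force: 10.8
```

Request:
play_rows(plan=[0,0,0.04,0,0,0,1,0,0,0,0,0,0,1])

```text
t: 24.68
ee_pos: [0.431, -0.3867, 0.0394]
eef_rot: [-0.004, 0.999, 0.032, -0.001]
ft_force: [-4.9, 6.7, 32.3]
opening: 0.0001
grip_force: 16.5
```

Bottomed out at 32 N. Lifting clear, then a last numeric check of the bowl, tray and bystanders.

Request:
play_rows(plan=[0,0,-0.5,0,0,0,1,0,0,-1,0,0,0,1,0,0,-1,0,0,0,1,0,0,-1,0,0,0,1,-0.8,0.5,-0.5,0,0,0,1,-0.8,0.5,0,0,0,0,1,-0.8,0.5,0,0,0,0,1,0,0,0,0,0,0,1,0,0,0,0,0,0,1])

```text
t: 25.43
ee_pos: [0.3605, -0.4371, 0.1561]
eef_rot: [-0.004, 1.0, 0.031, -0.001]
ft_force: [0.0, -0.1, 0.4]
opening: 0.0002
grip_force: 0.0
```

```bash
python3 - <<'E'
from h import *
P,R,s=now();print(s["t"],P.round(3),s["ft_force"].round(1))
a=cv2.imread("pics/top0.png");b=bot.grab_frame("top")
g=cv2.medianBlur(cv2.cvtColor(cv2.absdiff(a,b),cv2.COLOR_BGR2GRAY),3)
m=(g>25).astype(np.uint8);k,_,st,ce=cv2.connectedComponentsWithStats(m)
print([st[i].tolist() for i in range(1,k) if st[i,4]>12 and st[i,1]<270])
c=cv2.cvtColor(b[140:232,205:290],cv2.COLOR_BGR2GRAY)
m=((c<105)&(c>40)).astype(np.uint8);k,_,st,ce=cv2.connectedComponentsWithStats(m)
print("dark blobs in tray",[(st[i].tolist()) for i in range(1,k) if st[i,4]>40])
def rim(im):
    q=cv2.HoughCircles(cv2.cvtColor(im[150:230,335:425],cv2.COLOR_BGR2GRAY),cv2.HOUGH_GRADIENT,1,200,param1=80,param2=15,minRadius=29,maxRadius=36);return None if q is None else q[0][0]
print("rim before/after",rim(a),rim(b))
E
```

```text
25.4333 [ 0.361 -0.437  0.156] [ 0.  -0.1  0.4]
[[239, 143, 16, 20, 233], [218, 147, 21, 33, 372], [237, 166, 19, 28, 304], [370, 171, 26, 28, 389], [143, 194, 10, 37, 204], [110, 197, 10, 36, 256], [150, 221, 3, 5, 13], [120, 232, 6, 31, 103], [127, 232, 7, 42, 195]]
dark blobs in tray [[0, 0, 81, 92, 748], [70, 0, 15, 89, 680], [0, 15, 12, 77, 237], [0, 66, 4, 26, 65]]
rim before/after [48.5 42.5 31. ] [46.5 41.5 32.1]
```

```bash
python3 -c "
from workcell import bot
print(bot.hand_in())"
```

```text
the job is handed in; nothing more can be done
None
```

I tared the empty bowl, tipped three lumps in with the scoop, laid the scoop flat on the mat and printed the weight; the other two lumps are still in the tray, the final image check showed the bowl, brush, jar and bottle unmoved, and I handed the job in at about 25 s (no verdict was returned).

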